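# Fit the slide insert into the microscope stage

### The job

Fit the slide insert - the aluminium plate with the two long rectangular windows - into the well of the black microscope stage: tilt it so that one short edge goes under the overhanging clamp bar, then lower the other end until the plate lies flat on the floor of the well, and let go. Leave the other insert, the one with the round holes, where it lies.

Things in the scene. Friction and masses are not known exactly. Their poses are not given: they have to be found in the camera images.
- slide_insert_grip (a point): Loose aluminium plate 120 (x) x 90 (y) x 8 mm, about 0.2 kg, lying flat, with two windows 26 (x) x 76 (y) mm either side of the middle. From its middle rises a grip tab 32 (x) x 12 (y) x 40 mm tall, to be pinched across y. Point: tab centre, 20 mm above the plate's top, 28 mm above its underside; z up. Same when turned half round: either short edge may go under the bar.
- dish_insert_grip (a point): Dish insert, a bystander that stays where it lies: same aluminium plate, tab and sizes as the slide insert, but with two round holes of 36 mm in place of the windows. Point: centre of its tab; same axes.
- stage_well (a point): Black stage, 160 (x) x 132 (y) mm, fixed. Point: centre of its well's floor, 12 mm above the table; z up. Well 132 mm long (x -66 to 66), 104 wide (y -52 to 52): the insert has 6 mm spare at each end, 7 at each side. Rim 16 mm above the floor at the +x end and both sides. Clamp bar at the -x end, nearer the robot. The insert cannot go in level; 15 to 20 degrees of tilt does.
- stage_lip (a point): Middle of the lower free edge of the stage's aluminium clamp bar, 46 mm to -x of the well's centre and 20 mm above its floor; same axes as stage_well. The bar, 6 mm thick, overhangs the -x end of the well by 20 mm (x -66 to -46) over its whole width; two round screw heads stand 9 mm high on it.
Things that resemble listed ones, but are neither listed nor needed, are in the scene too. What is shaped like the part that bears slide_insert_grip but pink or turquoise is not meant. Of the things that look like the part that bears stage_well, the smaller one is meant.

How it is judged:
At the end, for the whole second after the job is handed in: The slide insert lies flat (within 3 degrees) on the well floor, an edge under the clamp bar: grip over the middle of the well (10 mm along, 12 mm across), at most 3 mm above its seated height of 28 mm over the floor, length along the well (within 14 degrees) (x of slide_insert_grip in the frame of stage_well between -0.01 and 0.01 m and y of slide_insert_grip in the frame of stage_well between -0.012 and 0.012 m and z of slide_insert_grip in the frame of stage_well below 0.031 m and angle between slide_insert_grip's own z axis and vertical below 0.05 rad and angle between the x axis of slide_insert_grip and the x axis of stage_well, either way round below 0.25 rad); the robot touches nothing.
It fails at once if the dish insert is moved by more than 30 mm (distance of dish_insert_grip from where it was at the start of the episode above 0.03 m).
It also fails if it takes over 45 s, if anything falls off the work surface, if the arm or the gripper's body presses on something with over 40 N, if the wrist force passes 120 N, or if a joint passes its speed limit or range.

### The arm

A 6-joint arm with a two-finger parallel gripper is mounted at the origin on the work surface. World frame = base frame: x ahead of the robot, y to its left, z up, the work surface at z = 0. Lengths are in m, angles in rad, forces in N, time in s.
With the tool pointing down it reaches from about 0.325 to 0.85 m from the base axis. Payload 15.5 kg.
Tool frame: the origin (TCP) lies between the finger pads; the fingertips stand 11 mm ahead of it and the grasp point (between the pads) lies 8 mm behind it; x points along the fingers, z is the direction in which the jaws open and shut, and the axes are right-handed (so a half turn about x gives the same grasp; the last joint's range is limited). The gripper opens to 91 mm and grips with 3 to 60 N. Pads are 32 mm wide; open, the fingers measure 118 mm over their backs; the gripper's body (76 mm by 178 mm) begins 60 mm behind the grasp point.
Start: joints at [1.099, 0.494, 1.345, -0, 1.302, -0.096], TCP at [0.23, 0.581, 0.225] pointing down, gripper open.
Joint ranges: [-2.91, 2.91], [-0.82, 2.16], [0.22, 2.67], [-1.22, 4.37], [0.12, 2.79], [-3.08, 3.08]. Speed limits (rad/s): [1.89, 1.89, 2.57, 3.01, 3.01, 3.01].

### API

Orientations are given as a unit quaternion [w, x, y, z].
In Python, from station import sense, optics, order gives the robot as it stands. The module is installed in compiled form; this text tells all that it offers.
- The arm moves only by the tool send_rows, never from a script. Its argument "commands" is a list that holds one entry, the list of rows, each a list of 4 numbers: the shift along the tool's x, y, z as a fraction of full scale, then the turn about the tool's x as a fraction of full scale. A call has 1 to 10 rows; each row shifts and turns the commanded pose from where the row before left it, along the tool's axes as they then stand; what a row does not reach is not made up. Full scale, the value 1, is 30 mm for a shift and 0.12 rad for a turn. A row lasts 1/12 s, in which the tool goes at most 41.7 mm and 7.16 degrees, less where a joint would pass 70% of its speed; a pose out of reach is approached as far as the arm can. A call with a number of a shift or a turn outside -1 to 1 is refused whole. A call with a gripper value outside its range is refused whole. "gripper" is the opening, from -1 (shut) to 1 (fully open), set as the call begins (left out, the last holds). The fingers move at their own pace and stop on an object; the grip force is fixed at half the most. Time passes only in rows, so rows that do not move let the fingers close. It gives the time, the measured TCP pose, the force and the opening at its end, in the units of the state.
- sense(): the state, without advancing time (a new reading comes with each control period).
- optics.read_camera(name): name is "scene" or "side" or "wrist"; returns (picture, depth): 384x512x3 uint8, red, green, blue; 384x512 float32, m along the optical axis (not along the pixel's ray), 0 where there is no reading.
- optics.calibration(name): a dict with "vfov" (degrees; the focal length in pixels is half the picture's height over the tangent of half this angle, whatever the lens; pixels are square), "cx", "cy" (the principal point, pixels), "pose" (4x4, takes a point from camera to world coordinates); the wrist camera has in their place "hand_eye" (4x4, takes a point from camera to tool coordinates, whose origin is the TCP and whose axes are the tool frame's). Camera axes: x right, y down, z forward; pixel columns grow to the right and rows downward; lengths in m; the calibration is good to about 2 mm. A picture is of the moment at which its call begins: read the wrist's pose just before it. calibration takes no time and is no camera call.
- order.close_job(): hands the job in, once; it reports no verdict.
The state is a dict: "clock": time; "joint_positions": joint angles; "qd": joint speeds; "joint_torque": joint torques, N m; "tool_pos": TCP position; "tool_rot": TCP orientation; "wrist_force": force on the tool from outside, world axes, zero at the start; "wrist_torque": the same for the moment, N m; "width": finger opening in m.
Only numpy, scipy, OpenCV 4.12 (cv2) and the standard library are available. Lean on these libraries where they do the work, as an engineer would, in place of code of your own. Each camera call takes 0.05 s, during which the arm holds its last target.

## Working session

There is one attempt and no reset: what is moved stays moved. The work goes in short steps, Python scripts to look and compute and a tool call to move; the robot and the scene stay as the last step left them, time stands still between calls to the robot, and variables do not carry over. Pictures are saved under pics/ and viewed, and the job is handed in when it is done.

Besides the shell and the picture viewer there is one more tool, called after "Call:" in YAML: its name, and indented under it one key for each argument. send_rows: Moves the arm, as the interface text tells. Its arguments: {"type":"object","properties":{"commands":{"type":"array"},"gripper":{"type":"number"}},"required":["commands"]}

```bash
mkdir -p pics
python3 - <<'E'
from station import sense, optics, order
import cv2, json
print(sense())
for n in ["scene","side","wrist"]:
    p,d=optics.read_camera(n); cv2.imwrite(f"pics/{n}0.png",p[:,:,::-1]); 
    import numpy as np; np.savez(f"{n}0.npz",p=p,d=d)
    print(n,optics.calibration(n))
E
```

```text
{'clock': 0.0, 'joint_positions': array([ 1.09848174e+00,  4.94144929e-01,  1.34615554e+00, -6.17248708e-07,
        1.30254007e+00, -9.54705919e-02]), 'qd': array([-0.00186292, -0.00013423,  0.00212073, -0.00094678,  0.0004593 ,
       -0.00013816]), 'joint_torque': array([ 4.81831390e-03, -8.78810334e+01, -3.81870496e+01,  7.11379317e-02,
        5.27814100e-02, -4.83689155e-05]), 'tool_pos': array([0.22979259, 0.58079991, 0.22435379]), 'tool_rot': array([ 0.58441813, -0.39770825,  0.58519166,  0.39728367]), 'wrist_force': array([ 1.11245056,  0.6462365 , -0.56112551]), 'wrist_torque': array([ 0.01938807, -0.00133824,  0.02857444]), 'width': 0.0914146986316333}
scene {'vfov': 53.654621437843176, 'cx': 250.51364958200406, 'cy': 188.95791666952385, 'pose': array([[ 0.30049291,  0.56669901, -0.76717419,  1.28216791],
       [ 0.95363972, -0.19250575,  0.23132838, -0.2338299 ],
       [-0.01659188, -0.80112032, -0.5982733 ,  0.72057916],
       [ 0.        ,  0.        ,  0.        ,  1.        ]])}
side {'vfov': 50.61051632888568, 'cx': 254.14320672083764, 'cy': 188.9531470506235, 'pose': array([[ 0.98233738, -0.08457776,  0.16691278,  0.2279166 ],
       [-0.1867407 , -0.49976506,  0.84579122, -0.91655343],
       [ 0.01188204, -0.86202174, -0.50673201,  0.63267312],
       [ 0.        ,  0.        ,  0.        ,  1.        ]])}
wrist {'vfov': 69.85825708482201, 'cx': 258.67284386954964, 'cy': 193.25533393101682, 'hand_eye': array([[ 6.26039765e-04, -2.43931576e-01,  9.69792243e-01,
        -1.59852935e-01],
       [ 5.82757926e-04, -9.69792179e-01, -2.43931936e-01,
         7.01886733e-02],
       [ 9.99999634e-01,  7.17865208e-04, -4.64975409e-04,
         1.05785641e-03],
       [ 0.00000000e+00,  0.00000000e+00,  0.00000000e+00,
         1.00000000e+00]])}
```

View pics/scene0.png

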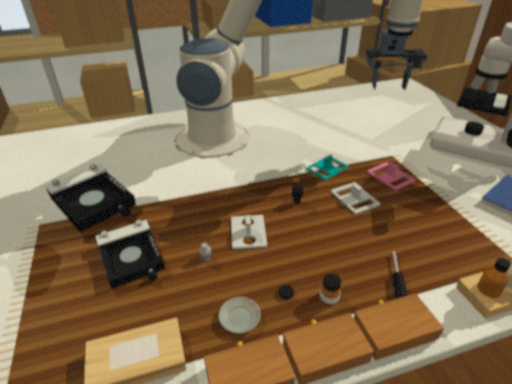

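View pics/side0.png

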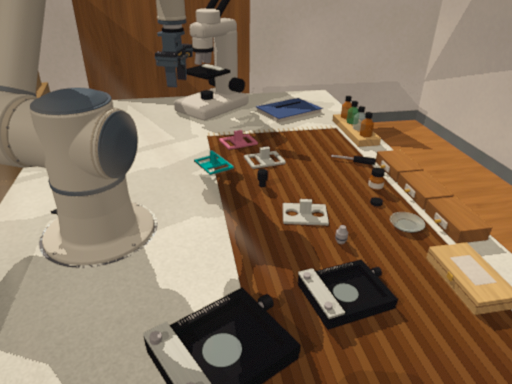

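View pics/wrist0.png

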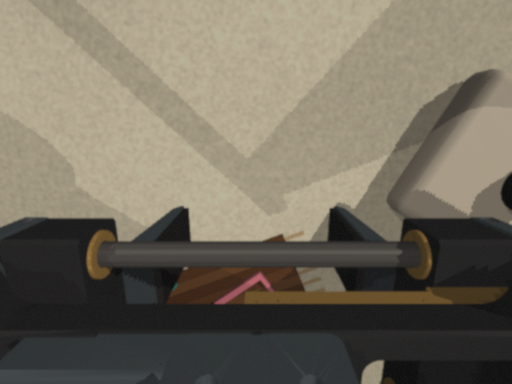

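The scene view shows the slide insert (about 355,198), the dish insert (248,232) and the smaller stage (130,250). The side view shows them at (264,158), (305,212) and (347,292). The pink and turquoise plates sit near the slide insert. Next I'll measure.

```bash
cat > h.py <<'E'
import numpy as np, cv2
from station import sense, optics, order
def pts(n,d):
    c=optics.calibration(n); f=192/np.tan(np.radians(c['vfov']/2))
    v,u=np.mgrid[:384,:512]
    P=np.stack([(u-c['cx'])/f*d,(v-c['cy'])/f*d,d,np.ones_like(d)],-1)
    return (P@c['pose'].T)[...,:3]
E
python3 - <<'E'
from h import *
for n,boxes in [("scene",{'slide':(325,175,390,222),'dish':(222,205,275,258),'stage':(90,215,170,290)}),("side",{'slide':(238,140,292,175),'dish':(275,192,335,232),'stage':(290,252,402,330)})]:
    z=np.load(n+"0.npz"); p,d=z['p'],z['d']; W=pts(n,d)
    print(n,"table z",np.median(W[300:310,200:220,2]) if n=='scene' else np.median(W[290:300,420:425,2]))
    for k,(a,b,c,e) in boxes.items():
        w=W[b:e,a:c].reshape(-1,3); 
        print(k,np.histogram(w[:,2],bins=np.arange(-.01,.08,.004)))
        im=cv2.resize(p[b:e,a:c,::-1],None,fx=7,fy=7,interpolation=cv2.INTER_CUBIC); cv2.imwrite(f"pics/{n}_{k}.png",im)
        if k!='stage':
            s=w[(w[:,2]>.004)&(w[:,2]<.016)]; t=w[(w[:,2]>.03)&(w[:,2]<.06)]
            print('plate',len(s),s.min(0),s.max(0),cv2.minAreaRect((s[:,:2]*1000).astype(np.float32)))
            print('tab',len(t),t.mean(0),t.min(0),t.max(0))
        else:
            s=w[(w[:,2]>.008)&(w[:,2]<.06)]
            print('stage',cv2.minAreaRect((s[:,:2]*1000).astype(np.float32)))
E
```

```text
scene table z 0.002431228271021546
slide (array([   0,    3,  818, 1543,  345,  212,   12,   10,   12,   10,   10,
          9,   13,   11,   32,    2,    0,    0,    0,    0,    0,    0]), array([-0.01 , -0.006, -0.002,  0.002,  0.006,  0.01 ,  0.014,  0.018,
        0.022,  0.026,  0.03 ,  0.034,  0.038,  0.042,  0.046,  0.05 ,
        0.054,  0.058,  0.062,  0.066,  0.07 ,  0.074,  0.078]))
plate 935 [0.37687849 0.19936196 0.00400141] [0.62690839 0.49120486 0.01586962] ((507.5993957519531, 344.65435791015625), (205.70127868652344, 248.21630859375), 63.700531005859375)
tab 77 [0.51044945 0.32688102 0.04298913] [0.49102189 0.31993649 0.03029227] [0.52560928 0.33766887 0.05170559]
dish (array([   0,    1,  535, 1351,  424,  400,    8,    7,    3,    7,    6,
          5,    6,    6,   18,   22,    0,    0,    0,    0,    0,    0]), array([-0.01 , -0.006, -0.002,  0.002,  0.006,  0.01 ,  0.014,  0.018,
        0.022,  0.026,  0.03 ,  0.034,  0.038,  0.042,  0.046,  0.05 ,
        0.054,  0.058,  0.062,  0.066,  0.07 ,  0.074,  0.078]))
plate 1171 [ 0.41621539 -0.10689117  0.00400077] 
[... 1806 characters left out ...]
0159121 ] ((563.4150390625, -8.928947448730469), (199.81243896484375, 179.3888702392578), 80.24478912353516)
tab 97 [ 0.54669022 -0.02645525  0.04243298] [ 0.53108052 -0.03372329  0.03022007] [ 0.56297965 -0.01529349  0.05075737]
stage (array([   0,    0, 2458, 1862,  148, 1200,  595,  241,  278,  824,  233,
        161,  600,   26,   75,    0,    0,    0,    0,    0,    0,    0]), array([-0.01 , -0.006, -0.002,  0.002,  0.006,  0.01 ,  0.014,  0.018,
        0.022,  0.026,  0.03 ,  0.034,  0.038,  0.042,  0.046,  0.05 ,
        0.054,  0.058,  0.062,  0.066,  0.07 ,  0.074,  0.078]))
stage ((554.3010864257812, -333.75201416015625), (188.2843017578125, 136.58770751953125), 9.435445785522461)
```

Run:
```python
from h import *
a=[cv2.resize(cv2.imread(f"pics/{n}_{k}.png"),(390,290)) for n in("scene","side") for k in("slide","stage")]
cv2.imwrite("pics/crops.png",np.vstack([np.hstack(a[:2]),np.hstack(a[2:])]))
for n,(a,b,c,e) in [("scene",(325,175,390,222)),("side",(238,140,292,175))]:
    z=np.load(n+"0.npz"); p,d=z['p'],z['d']; W=pts(n,d)[b:e,a:c]; q=p[b:e,a:c].astype(int)
    hsv=cv2.cvtColor(p[b:e,a:c],cv2.COLOR_RGB2HSV)
    m=((hsv[...,1]<70)&(hsv[...,2]>110)).astype(np.uint8)
    nn,l,st,_=cv2.connectedComponentsWithStats(m); i=1+np.argmax(st[1:,4]); m=l==i
    w=W[m]; s=w[(w[:,2]>.003)&(w[:,2]<.016)]; t=w[(w[:,2]>.04)]
    print(n,st[i],cv2.minAreaRect((s[:,:2]*1000).astype(np.float32)),'tab',len(t),t.mean(0),t.min(0),t.max(0), cv2.minAreaRect((t[:,:2]*1000).astype(np.float32)))
for n,(a,b,c,e) in [("scene",(90,215,170,290)),("side",(290,252,402,330))]:
    z=np.load(n+"0.npz"); p,d=z['p'],z['d']; W=pts(n,d)[b:e,a:c].reshape(-1,3)
    hi=W[(W[:,2]>.022)&(W[:,2]<.048)]; bar=W[(W[:,2]>.034)&(W[:,2]<.042)]
    print(n,'rim',cv2.minAreaRect((hi[:,:2]*1000).astype(np.float32)),'bar',cv2.minAreaRect((bar[:,:2]*1000).astype(np.float32)),bar[:,2].mean())
```

```text
scene [  7   7  48  32 624] ((503.4218444824219, 331.55511474609375), (130.93603515625, 98.8734130859375), 7.206240653991699) tab 55 [0.56536339 0.28644421 0.09586847] [ 0.49102189 -0.2338299   0.04006306] [1.28216791 0.33766887 0.72057916] ((893.266845703125, 57.328094482421875), (28.392698287963867, 971.2171630859375), 54.853477478027344)
side [  6   7  41  21 418] ((506.82879638671875, 327.51788330078125), (120.08880615234375, 97.64881134033203), 8.888727188110352) tab 39 [0.49265889 0.26122414 0.07632503] [ 0.2279166  -0.91655343  0.0400926 ] [0.52403594 0.33508189 0.63267312] ((361.2550048828125, -288.77618408203125), (1283.1912841796875, 30.881240844726562), 76.63009643554688)
scene rim ((503.7567443847656, -341.5095520019531), (288.5669860839844, 133.80569458007812), 10.820631980895996) bar ((492.4837646484375, -342.67547607421875), (252.00839233398438, 131.35926818847656), 10.27048397064209) 0.03967250345845449
side rim ((554.3010864257812, -333.75201416015625), (188.2843017578125, 136.58770751953125), 9.435445785522461) bar ((479.62945556640625, -346.32073974609375), (35.63296890258789, 134.22682189941406), 9.943689346313477) 0.0388313127318906
```

View pics/crops.png

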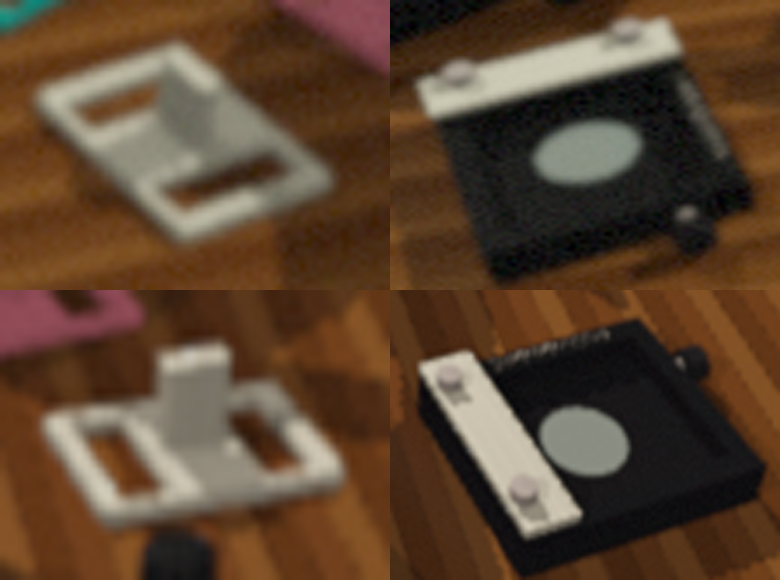

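```bash
cat >> h.py <<'E'
def ray(n,u,v,z,pose=None):
    c=optics.calibration(n); f=192/np.tan(np.radians(c['vfov']/2))
    T=c['pose'] if pose is None else pose
    r=T[:3,:3]@np.array([(u-c['cx'])/f,(v-c['cy'])/f,1]); o=T[:3,3]
    return o+r*(z-o[2])/r[2]
E
python3 - <<'E'
from h import *
for n,(a,b,c,e) in [("scene",(90,215,170,290)),("side",(290,252,402,330))]:
    p=np.load(n+"0.npz")['p']; hsv=cv2.cvtColor(p,cv2.COLOR_RGB2HSV)
    m=np.zeros(p.shape[:2],np.uint8); m[b:e,a:c]=(p[b:e,a:c].min(-1)>95)
    cs,_=cv2.findContours(m,0,2)
    for k in sorted(cs,key=cv2.contourArea)[::-1][:2]:
        M=cv2.moments(k); u,v=M['m10']/M['m00'],M['m01']/M['m00']
        print(n,M['m00'],u,v,'z12',ray(n,u,v,.012)[:2])
        q=cv2.approxPolyDP(k,4,True)[:,0]
        print([ (tuple(x),np.round(ray(n,*x,.038)[:2],4)) for x in q])
for n,(a,b,c,e) in [("scene",(325,175,390,222)),("side",(238,140,292,175))]:
    p=np.load(n+"0.npz")['p']; hsv=cv2.cvtColor(p,cv2.COLOR_RGB2HSV)
    m=np.zeros(p.shape[:2],np.uint8); m[b:e,a:c]=((hsv[...,1]<70)&(hsv[...,2]>110))[b:e,a:c]
    cs,_=cv2.findContours(m,0,2); k=max(cs,key=cv2.contourArea); h=cv2.convexHull(k)
    q=cv2.approxPolyDP(h,3,True)[:,0]
    print(n,[ (tuple(x),np.round(ray(n,*x,.008)[:2],4),np.round(ray(n,*x,.048)[:2],4)) for x in q])
E
```

```text
scene 526.0 121.82351077313054 231.86501901140684 z12 [ 0.44726747 -0.35174253]
[((np.int32(149), np.int32(226)), array([ 0.4775, -0.2769])), ((np.int32(146), np.int32(220)), array([ 0.4501, -0.2824])), ((np.int32(102), np.int32(231)), array([ 0.4577, -0.3974])), ((np.int32(96), np.int32(240)), array([ 0.4883, -0.4122])), ((np.int32(99), np.int32(245)), array([ 0.5097, -0.4047]))]
scene 220.0 130.0431818181818 253.98181818181817 z12 [ 0.53938757 -0.33499548]
[((np.int32(140), np.int32(250)), array([ 0.5606, -0.3068])), ((np.int32(126), np.int32(248)), array([ 0.5423, -0.3398])), ((np.int32(120), np.int32(257)), array([ 0.5692, -0.3553])), ((np.int32(134), np.int32(260)), array([ 0.5902, -0.3233]))]
side 822.5 320.9489361702128 292.86038500506584 z12 [ 0.49050891 -0.32853104]
[((np.int32(298), np.int32(272)), array([ 0.451 , -0.2855])), ((np.int32(328), np.int32(317)), array([ 0.4722, -0.4154])), ((np.int32(344), np.int32(312)), array([ 0.5066, -0.4091])), ((np.int32(313), np.int32(269)), array([ 0.4857, -0.282 ]))]
side 311.5 345.3558052434457 292.27019796682714 z12 [ 0.54198706 -0.3
[... 238 characters left out ...]
32, -0.3388]))]
scene [((np.int32(332), np.int32(190)), array([0.4551, 0.2799]), array([0.5015, 0.2511])), ((np.int32(354), np.int32(182)), array([0.4393, 0.3657]), array([0.4866, 0.332 ])), ((np.int32(379), np.int32(204)), array([0.5613, 0.3788]), array([0.6018, 0.3444])), ((np.int32(354), np.int32(213)), array([0.5741, 0.2885]), array([0.6139, 0.2592]))]
side [((np.int32(284), np.int32(163)), array([0.5668, 0.2808]), array([0.5451, 0.2041])), ((np.int32(252), np.int32(167)), array([0.4537, 0.2695]), array([0.4392, 0.1936])), ((np.int32(244), np.int32(155)), array([0.4426, 0.3649]), array([0.4288, 0.2828])), ((np.int32(269), np.int32(147)), array([0.5447, 0.4168]), array([0.5244, 0.3314]))]
```

```bash
cat >> h.py <<'E'
from scipy.spatial.transform import Rotation as R
def tool():
    s=sense(); q=s['tool_rot']; T=np.eye(4); T[:3,:3]=R.from_quat([q[1],q[2],q[3],q[0]]).as_matrix(); T[:3,3]=s['tool_pos']; return T,s
def plan(x,y,z,yaw_deg):
    """jaw axis to be +-across the direction yaw; shifts in tool axes now (before turn), in full-scale units"""
    T,s=tool(); d=(T[:3,:3].T@(np.array([x,y,z])-T[:3,3]))/.03
    j=np.degrees(np.arctan2(T[1,2],T[0,2])); a=(yaw_deg+90-j+90)%180-90
    print('tcp',T[:3,3],'jaw deg',j,'units x,y,z',d.round(2),'turn units',round(-np.radians(a)/.12,2),'q6',s['joint_positions'][5],'down',T[:3,0].round(3),'w',s['width'],'t',s['clock'],'F',s['wrist_force'].round(1))
E
python3 - <<'E'
from h import *
plan(.507,.328,.16,6)
E
```

```text
tcp [0.22984962 0.580914   0.22449567] jaw deg 68.40883094681709 units x,y,z [  2.15 -11.69  -4.44] turn units -4.01 q6 -0.09547289197830733 down [-0.    -0.001 -1.   ] w 0.09117698214447945 t 0.15 F [-0.2  0.1  0.2]
```

Call:
send_rows:
  commands:
    - [[0.2, -0.95, -0.35, 0], [0.2, -0.95, -0.35, 0], [0.2, -0.95, -0.35, 0], [0.2, -0.95, -0.35, 0], [0.2, -0.95, -0.35, 0], [0.2, -0.95, -0.35, 0], [0.2, -0.95, -0.35, 0], [0.2, -0.95, -0.35, 0], [0.2, -0.95, -0.35, 0], [0.2, -0.95, -0.35, 0]]

```text
clock: 0.98
tool_pos: [0.4572, 0.3775, 0.1645]
tool_rot: [0.585, -0.397, 0.585, 0.398]
wrist_force: [0.9, 0.2, -0.0]
width: 0.0913
```

Call:
send_rows:
  commands:
    - [[0, -0.7, -0.3, 0], [0, -0.7, -0.3, 0], [0, -0.7, -0.3, 0], [0, 0, 0, -1], [0, 0, 0, -1], [0, 0, 0, -1], [0, 0, 0, -1], [0, 0, 0, 0]]

```text
clock: 1.65
tool_pos: [0.5049, 0.3302, 0.1647]
tool_rot: [0.472, -0.527, 0.472, 0.527]
wrist_force: [0.4, 0.2, 0.0]
width: 0.0913
```

Run:
```python
from h import *
plan(.507,.328,.16,6)
T,s=tool(); p,d=optics.read_camera("wrist"); cv2.imwrite("pics/w1.png",p[:,:,::-1]); np.savez("w1.npz",p=p,d=d,T=T)
```

```text
tcp [0.50490399 0.33021995 0.16468265] jaw deg 96.28138079633341 units x,y,z [ 0.16 -0.06 -0.08] turn units 0.04 q6 -1.2001390192256878 down [-0. -0. -1.] w 0.09125558996226663 t 1.65 F [0.4 0.2 0. ]
```

View pics/w1.png

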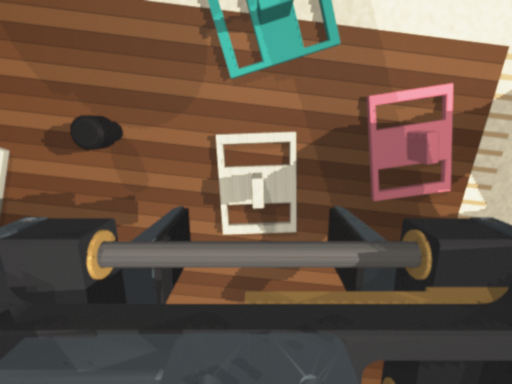

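The wrist view shows the slide insert at columns 217–297, rows 131–235, with the tab top near (257,190) between the jaws. The turquoise and pink plates are clear of it.

Run:
```python
from h import *
z=np.load("w1.npz"); p=z['p']; C=z['T']@optics.calibration("wrist")['hand_eye']
hsv=cv2.cvtColor(p,cv2.COLOR_RGB2HSV)
m=((hsv[...,1]<75)&(hsv[...,2]>120)).astype(np.uint8); m[:100]=0; m[245:]=0; m[:,:190]=0; m[:,330:]=0
cs,_=cv2.findContours(m,0,2); k=max(cs,key=cv2.contourArea)
r=cv2.minAreaRect(k); print(r)
B=np.array([ray("wrist",*q,.008,C)[:2] for q in k[:,0]])
print('plate',cv2.minAreaRect((B*1000).astype(np.float32)))
t=(hsv[...,2]>225)&(m>0); 
sub=cv2.resize(p[125:240,210:305,::-1],None,fx=5,fy=5,interpolation=cv2.INTER_CUBIC); cv2.imwrite("pics/w1c.png",sub)
W=z['T']@optics.calibration("wrist")['hand_eye']
d=z['d'];c=optics.calibration("wrist"); f=192/np.tan(np.radians(c['vfov']/2)); v,u=np.mgrid[:384,:512]
P=np.stack([(u-c['cx'])/f*d,(v-c['cy'])/f*d,d,np.ones_like(d)],-1)@C.T
s=P[150:225,230:285,:3].reshape(-1,3); s=s[(s[:,2]>.04)&(s[:,2]<.06)]
print('tab',len(s),s.mean(0),cv2.minAreaRect((s[:,:2]*1000).astype(np.float32)))
```

```text
((257.1019287109375, 182.853515625), (100.7928695678711, 81.01976776123047), 87.95458984375)
plate ((505.0128479003906, 329.93853759765625), (121.2865219116211, 91.7175521850586), 8.20722484588623)
tab 354 [0.50437856 0.33001096 0.04776744] ((505.0781555175781, 330.1600036621094), (31.933435440063477, 11.869606018066406), 8.577956199645996)
```

View pics/w1c.png

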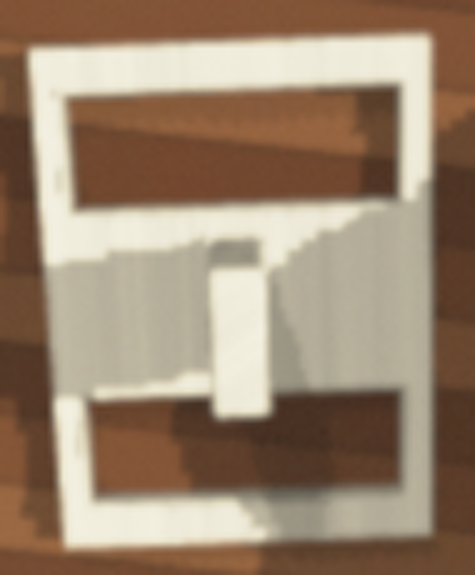

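Call:
send_rows:
  commands:
    - [[0.9, 0, 0, -0.3], [0.9, 0, 0, 0], [0.9, 0, 0, 0], [0.9, 0, 0, 0], [0.6, 0, 0, 0], [0.4, 0, 0, 0], [0, 0, 0, 0]]

```text
clock: 2.28
tool_pos: [0.5038, 0.3298, 0.0247]
tool_rot: [0.464, -0.532, 0.466, 0.533]
wrist_force: [0.2, -0.2, 0.5]
width: 0.0913
```

Call:
send_rows:
  commands:
    - [[0, 0, 0, 0], [0, 0, 0, 0], [0, 0, 0, 0], [0, 0, 0, 0], [0, 0, 0, 0], [0, 0, 0, 0], [0, 0, 0, 0]]
  gripper: -1

```text
clock: 2.87
tool_pos: [0.5051, 0.3304, 0.0272]
tool_rot: [-0.464, 0.534, -0.464, -0.533]
wrist_force: [0.4, 0.4, -0.2]
width: 0.0475
```

Call:
send_rows:
  commands:
    - [[0, 0, 0, 0], [0, 0, 0, 0], [0, 0, 0, 0], [0, 0, 0, 0], [0, 0, 0, 0], [0, 0, 0, 0], [0, 0, 0, 0], [0, 0, 0, 0]]

```text
clock: 3.53
tool_pos: [0.5049, 0.3303, 0.0269]
tool_rot: [0.464, -0.534, 0.464, 0.534]
wrist_force: [-0.6, -1.2, -0.1]
width: 0.0117
```

Call:
send_rows:
  commands:
    - [[-0.5, 0, 0, 0], [-0.9, 0, 0, 0], [-0.9, 0, 0, 0], [-0.9, 0, 0, 0], [-0.9, 0, 0, 0], [0, 0, 0, 0]]

```text
clock: 4.03
tool_pos: [0.507, 0.3315, 0.1548]
tool_rot: [-0.466, 0.534, -0.462, -0.533]
wrist_force: [1.2, 0.7, -2.2]
width: 0.0124
```

Run:
```python
from h import *
import math
a=math.radians(9.9)
plan(.541+.016*math.cos(a),-.3355+.016*math.sin(a),.14,9.9)
```

```text
tcp [0.50700143 0.33154788 0.15481117] jaw deg 97.9842112167932 units x,y,z [  0.43   1.44 -22.16] turn units -0.28 q6 -1.2296240450344333 down [ 0.006  0.003 -1.   ] w 0.012362190288596172 t 4.0333 F [ 1.2  0.7 -2.2]
```

Call:
send_rows:
  commands:
    - [[0, 0, -0.4, 0], [0, 0.07, -0.8, 0], [0, 0.07, -0.9, 0], [0, 0.07, -0.9, 0], [0, 0.07, -0.9, 0], [0, 0.07, -0.9, 0], [0, 0.07, -0.9, 0], [0, 0.07, -0.9, 0], [0, 0.07, -0.9, 0], [0, 0.07, -0.9, 0]]

```text
clock: 4.87
tool_pos: [0.5201, 0.0763, 0.1487]
tool_rot: [0.463, -0.533, 0.465, 0.534]
wrist_force: [0.8, 0.4, -2.1]
width: 0.0118
```

Call:
send_rows:
  commands:
    - [[0, 0.07, -0.9, 0], [0, 0.07, -0.9, 0], [0, 0.07, -0.9, 0], [0, 0.07, -0.9, 0], [0, 0.07, -0.9, 0], [0, 0.07, -0.9, 0], [0, 0.07, -0.9, 0], [0, 0.07, -0.9, 0], [0, 0.07, -0.9, 0], [0, 0.07, -0.9, 0]]

```text
clock: 5.7
tool_pos: [0.5366, -0.1936, 0.1485]
tool_rot: [0.464, -0.533, 0.464, 0.534]
wrist_force: [0.9, 1.0, -1.5]
width: 0.0121
```

Call:
send_rows:
  commands:
    - [[0, 0, -0.9, -0.3], [0, 0, -0.9, 0], [0, 0, -0.8, 0], [0, 0, -0.4, 0], [0, 0, 0, 0], [0, 0, 0, 0], [0, 0, 0, 0]]

```text
clock: 6.28
tool_pos: [0.5519, -0.2798, 0.1492]
tool_rot: [0.454, -0.541, 0.454, 0.543]
wrist_force: [0.1, 0.4, -3.0]
width: 0.0116
```

Run:
```python
from h import *
import math
a=math.radians(9.9)
plan(.541+.016*math.cos(a),-.3355+.016*math.sin(a),.10,9.9)
T,s=tool(); p,d=optics.read_camera("wrist"); cv2.imwrite("pics/w2.png",p[:,:,::-1]); np.savez("w2.npz",p=p,d=d,T=T)
p,d=optics.read_camera("side"); cv2.imwrite("pics/s2.png",cv2.resize(p[180:340,250:450,::-1],None,fx=4,fy=3.7))
```

```text
tcp [ 0.55189423 -0.27980271  0.14920026] jaw deg 100.05289601466303 units x,y,z [ 1.64  0.15 -1.77] turn units 0.02 q6 -2.3121686101121304 down [-0.001  0.001 -1.   ] w 0.011630239932759774 t 6.2833 F [ 0.1  0.4 -3. ]
```

View pics/w2.png

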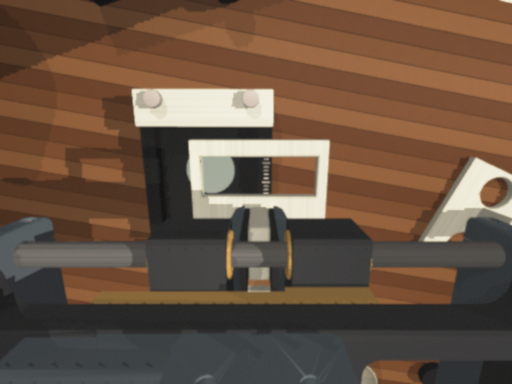

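View pics/s2.png

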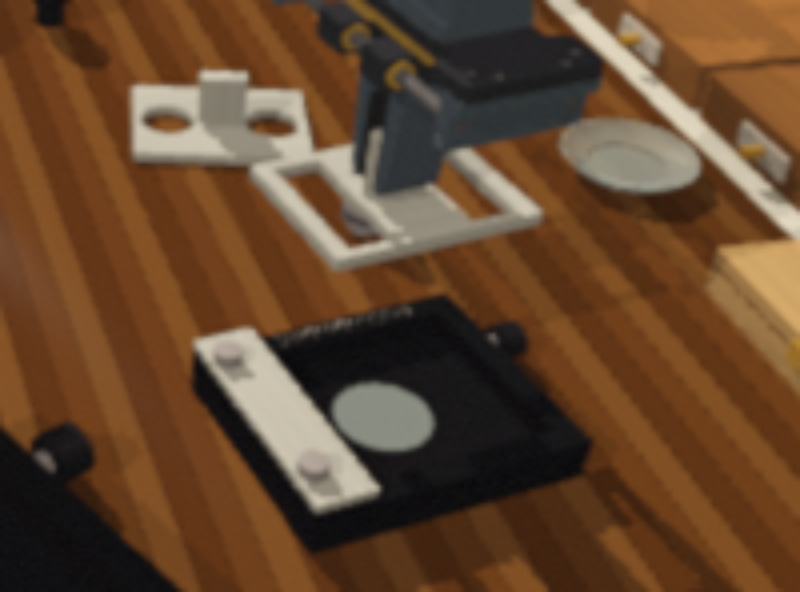

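In the wrist view the bar spans columns 133–273, rows 89–126. The held plate is level at columns 189–329, still short of the well in y. I'll refine the stage pose from this view.

Run:
```python
from h import *
z=np.load("w2.npz"); p=z['p']; T=z['T']; C=T@optics.calibration("wrist")['hand_eye']
hsv=cv2.cvtColor(p,cv2.COLOR_RGB2HSV)
def reg(a,b,c,e,zz,name):
    m=np.zeros(p.shape[:2],np.uint8); m[b:e,a:c]=((hsv[...,1]<75)&(hsv[...,2]>120))[b:e,a:c]
    cs,_=cv2.findContours(m,0,2); k=max(cs,key=cv2.contourArea)
    B=np.array([ray("wrist",*q,zz,C)[:2] for q in k[:,0]])
    r=cv2.minAreaRect((B*1000).astype(np.float32)); print(name,r); return r
r=reg(120,80,290,132,.038,'bar')
a=np.radians(10); 
for a in (np.radians(9.9),): print('well centre',np.array(r[0])+63*np.array([np.cos(a),np.sin(a)]))
# plate held: top z = tcp + (0.008-0.0269)
reg(180,134,340,215,T[2,3]-.0189,'plate front half')
d=z['d'];c=optics.calibration("wrist"); f=192/np.tan(np.radians(c['vfov']/2)); v,u=np.mgrid[:384,:512]
P=(np.stack([(u-c['cx'])/f*d,(v-c['cy'])/f*d,d,np.ones_like(d)],-1)@C.T)[...,:3]
b=P[110:122,140:265].reshape(-1,3); print('bar z',np.median(b[:,2]))
for (y0,y1,x0,x1) in [(143,152,195,322),(200,214,195,235),(160,195,191,199),(160,195,319,326)]:
    print('plate z',np.median(P[y0:y1,x0:x1,2]))
m=np.zeros(p.shape[:2],np.uint8); 
print('disc edge z', np.median(P[160:180,192-3:192,2]), np.median(P[170:185,208:225],axis=(0,1)))
```

```text
bar ((477.1644592285156, -344.7048645019531), (34.22407531738281, 132.80044555664062), 10.085681915283203)
well centre [ 539.22634678 -333.87333118]
plate front half ((517.2335815429688, -285.1013488769531), (50.36896896362305, 92.66189575195312), 10.081722259521484)
bar z 0.03812538549257821
plate z 0.1304659848658254
plate z 0.1303000781130486
plate z 0.13035702870820776
plate z 0.13046287334569853
disc edge z 0.129600730274426 [ 0.54662129 -0.32638031  0.01248788]
```

```bash
cat >> h.py <<'E'
def st(dx,z,dy=0,c=(.540,-.3345),yaw=10.1):
    a=np.radians(yaw); T,s=tool()
    r=T[:2,3]-np.array(c); print('stage-frame tcp mm',(1000*np.array([r@[np.cos(a),np.sin(a)],r@[-np.sin(a),np.cos(a)]])).round(1))
    plan(c[0]+dx*np.cos(a)-dy*np.sin(a),c[1]+dx*np.sin(a)+dy*np.cos(a),z,yaw)
E
python3 -c "
from h import *
st(.017,.075)"
```

```text
stage-frame tcp mm [21.7 51.8]
tcp [ 0.55226914 -0.27968847  0.14965693] jaw deg 100.09530353421847 units x,y,z [ 2.49  0.15 -1.73] turn units -0.0 q6 -2.3123138903507945 down [-0.001  0.001 -1.   ] w 0.011608876739473348 t 6.3833 F [-0.3 -0.1 -2.7]
```

Call:
send_rows:
  commands:
    - [[0, 0.05, -0.6, 0], [0, 0.05, -0.6, 0], [0, 0.05, -0.53, 0], [0.6, 0, 0, 0], [0.6, 0, 0, 0], [0.6, 0, 0, 0], [0.6, 0, 0, 0], [0.1, 0, 0, 0], [0, 0, 0, 0], [0, 0, 0, 0]]

```text
clock: 7.22
tool_pos: [0.5576, -0.3328, 0.0757]
tool_rot: [-0.454, 0.542, -0.454, -0.542]
wrist_force: [-0.7, -0.4, -1.2]
width: 0.0118
```

Run:
```python
from h import *
st(.017,.059)
T,s=tool(); p,d=optics.read_camera("wrist"); cv2.imwrite("pics/w3.png",p[:,:,::-1]); np.savez("w3.npz",p=p,d=d,T=T)
p,d=optics.read_camera("side"); cv2.imwrite("pics/s3.png",cv2.resize(p[180:340,250:450,::-1],None,fx=4,fy=3.7))
```

```text
stage-frame tcp mm [17.6 -1.4]
tcp [ 0.55759753 -0.33283107  0.07565819] jaw deg 100.05404635105924 units x,y,z [0.56 0.02 0.05] turn units -0.01 q6 -2.3763469758031714 down [ 0. -0. -1.] w 0.01178538318887315 t 7.2167 F [-0.7 -0.4 -1.2]
```

View pics/w3.png

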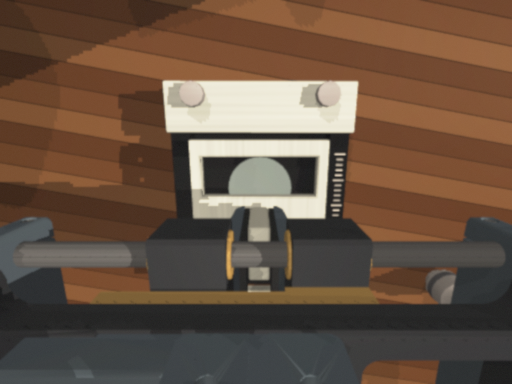

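View pics/s3.png

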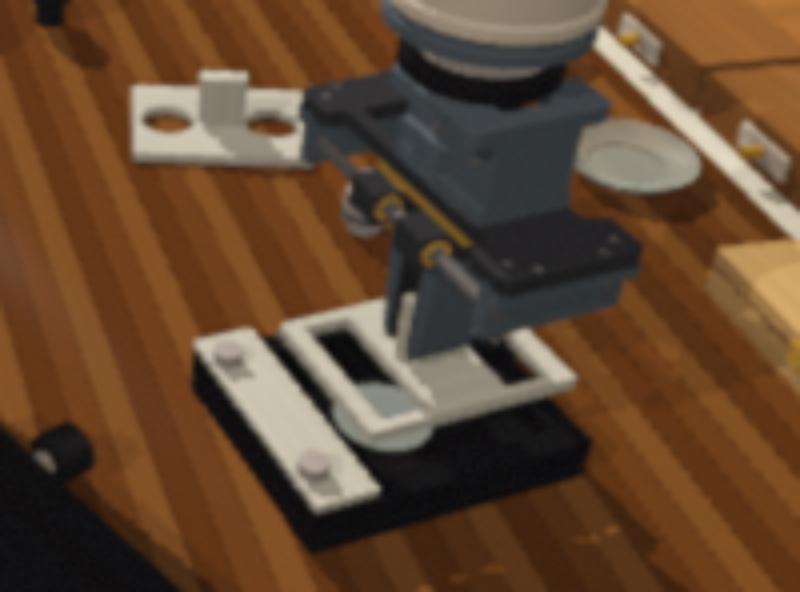

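```bash
cat >> h.py <<'E'
def wr(fn,boxes):
    z=np.load(fn); p=z['p']; T=z['T']; C=T@optics.calibration("wrist")['hand_eye']; hsv=cv2.cvtColor(p,cv2.COLOR_RGB2HSV); a=np.radians(10.1)
    for (x0,y0,x1,y1,zz) in boxes:
        m=np.zeros(p.shape[:2],np.uint8); m[y0:y1,x0:x1]=((hsv[...,1]<75)&(hsv[...,2]>120))[y0:y1,x0:x1]
        cs,_=cv2.findContours(m,0,2); k=max(cs,key=cv2.contourArea)
        B=(np.array([ray("wrist",*q,zz,C)[:2] for q in k[:,0]])-[.540,-.3345])@np.array([[np.cos(a),-np.sin(a)],[np.sin(a),np.cos(a)]])*1000
        print('stage-frame x,y percentiles',np.percentile(B,[0,50,100],axis=0).round(1).tolist())
E
python3 -c "
from h import *
wr('w3.npz',[(160,105,360,136,.038),(185,138,335,218,.0757-.0189)])"
```

```text
stage-frame x,y percentiles [[-64.5, -65.2], [-54.6, 43.0], [-46.4, 67.1]]
stage-frame x,y percentiles [[-42.6, -45.3], [2.7, 5.2], [9.9, 45.7]]
```

Call:
send_rows:
  commands:
    - [[0.35, 0, 0, 0], [0.3, 0, 0, 0], [0, 0, 0, 0], [0, 0, 0, 0]]

```text
clock: 7.65
tool_pos: [0.5569, -0.3325, 0.0547]
tool_rot: [0.454, -0.541, 0.454, 0.542]
wrist_force: [0.4, -0.1, -2.7]
width: 0.0118
```

Call:
send_rows:
  commands:
    - [[0.07, 0, 0, 0], [0.07, 0, 0, 0], [0, 0, 0, 0], [0, 0, 0, 0]]

```text
clock: 7.98
tool_pos: [0.5571, -0.3329, 0.0515]
tool_rot: [-0.454, 0.542, -0.454, -0.542]
wrist_force: [-2.6, -0.4, 1.8]
width: 0.0118
```

Call:
send_rows:
  commands:
    - [[0.06, 0, 0, 0], [0.05, 0, 0, 0], [0, 0, 0, 0], [0, 0, 0, 0]]

```text
clock: 8.32
tool_pos: [0.5567, -0.333, 0.0484]
tool_rot: [0.454, -0.542, 0.455, 0.542]
wrist_force: [-7.0, -1.9, 7.6]
width: 0.0119
```

Run:
```python
from h import *
st(0,.045)
T,s=tool(); p,d=optics.read_camera("wrist"); np.savez("w4.npz",p=p,d=d,T=T)
q,_=optics.read_camera("side"); cv2.imwrite("pics/s4.png",np.hstack([cv2.resize(p[70:270,140:380,::-1],(400,333)),cv2.resize(q[240:340,290:410,::-1],(400,333))]))
C=T@optics.calibration("wrist")['hand_eye']
c=optics.calibration("wrist"); f=192/np.tan(np.radians(c['vfov']/2)); v,u=np.mgrid[:384,:512]
P=(np.stack([(u-c['cx'])/f*d,(v-c['cy'])/f*d,d,np.ones_like(d)],-1)@C.T)[...,:3]
for y in range(138,220,6): print(y,P[y,194:200].mean(0).round(4), P[y,230:290].mean(0).round(4))
```

```text
stage-frame tcp mm [16.7 -1.5]
tcp [ 0.55674056 -0.3330299   0.04835771] jaw deg 100.0372581637474 units x,y,z [0.11 0.56 0.05] turn units -0.01 q6 -2.3762986464572893 down [-0.001 -0.    -1.   ] w 0.01192018470514748 t 8.3167 F [-7.  -1.9  7.6]
138 [ 0.505  -0.3847  0.012 ] [ 0.4972 -0.3413  0.0121]
144 [ 0.5078 -0.3818  0.0236] [ 0.5003 -0.3408  0.0271]
150 [ 0.5116 -0.3812  0.0246] [ 0.5044 -0.34    0.0243]
156 [ 0.5156 -0.3807  0.0246] [ 0.5082 -0.3394  0.0249]
162 [ 0.5195 -0.3801  0.025 ] [ 0.5138 -0.3383  0.012 ]
168 [ 0.5233 -0.3794  0.0261] [ 0.518  -0.3376  0.0123]
174 [ 0.5274 -0.379   0.0257] [ 0.5223 -0.3368  0.0125]
180 [ 0.5313 -0.3783  0.0267] [ 0.5267 -0.336   0.0124]
186 [ 0.5352 -0.3777  0.0273] [ 0.5311 -0.3352  0.0123]
192 [ 0.5394 -0.3772  0.0273] [ 0.5355 -0.3345  0.0125]
198 [ 0.5434 -0.3766  0.0279] [ 0.5374 -0.3341  0.0221]
204 [ 0.5473 -0.3759  0.0287] [ 0.5399 -0.3337  0.0286]
210 [ 0.5517 -0.3755  0.0284] [ 0.5411 -0.3335  0.038 ]
216 [ 0.5556 -0.3747  0.0294] [ 0.5401 -0.3337  0.053 ]
```

View pics/s4.png

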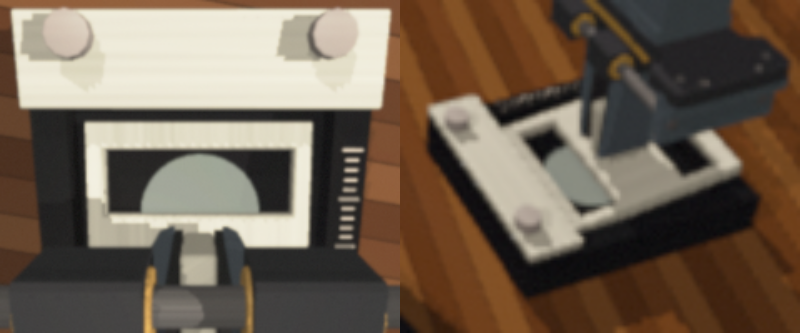

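Call:
send_rows:
  commands:
    - [[0.07, 0, 0, 0], [0, 0, 0, 0], [0, 0.1, 0.02, 0], [0, 0.1, 0.02, 0], [0, 0, 0, 0], [0, 0, 0, 0]]

```text
clock: 8.92
tool_pos: [0.5511, -0.3328, 0.046]
tool_rot: [-0.454, 0.542, -0.454, -0.542]
wrist_force: [0.1, -1.4, 3.4]
width: 0.012
```

Call:
send_rows:
  commands:
    - [[0, 0.12, 0, 0], [0, 0.12, 0, 0], [0, 0.12, 0, 0], [0, 0, 0, 0], [0, 0, 0, 0]]

```text
clock: 9.33
tool_pos: [0.54, -0.3347, 0.0459]
tool_rot: [0.454, -0.542, 0.454, 0.542]
wrist_force: [0.6, -1.2, 5.6]
width: 0.012
```

Run:
```python
from h import *
st(-.004,.045)
T,s=tool(); p,d=optics.read_camera("wrist"); np.savez("w5.npz",p=p,d=d,T=T)
q,_=optics.read_camera("side"); cv2.imwrite("pics/s5.png",np.hstack([cv2.resize(p[70:270,140:380,::-1],(400,333)),cv2.resize(q[240:340,290:410,::-1],(400,333))]))
C=T@optics.calibration("wrist")['hand_eye']
c=optics.calibration("wrist"); f=192/np.tan(np.radians(c['vfov']/2)); v,u=np.mgrid[:384,:512]
P=(np.stack([(u-c['cx'])/f*d,(v-c['cy'])/f*d,d,np.ones_like(d)],-1)@C.T)[...,:3]
for y in range(150,220,12): print(y,P[y,194:200].mean(0).round(4))
```

```text
stage-frame tcp mm [-0.  -0.2]
tcp [ 0.54001724 -0.33471543  0.04594122] jaw deg 100.03259922912378 units x,y,z [0.03 0.13 0.01] turn units -0.01 q6 -2.3943763535691773 down [-0. -0. -1.] w 0.012045169995783372 t 9.3333 F [ 0.6 -1.2  5.6]
150 [ 0.4929 -0.3796  0.0379]
162 [ 0.5001 -0.3787  0.0379]
174 [ 0.5107 -0.3807  0.0231]
186 [ 0.5188 -0.3796  0.0238]
198 [ 0.5268 -0.3783  0.0249]
210 [ 0.5348 -0.377   0.0265]
```

View pics/s5.png

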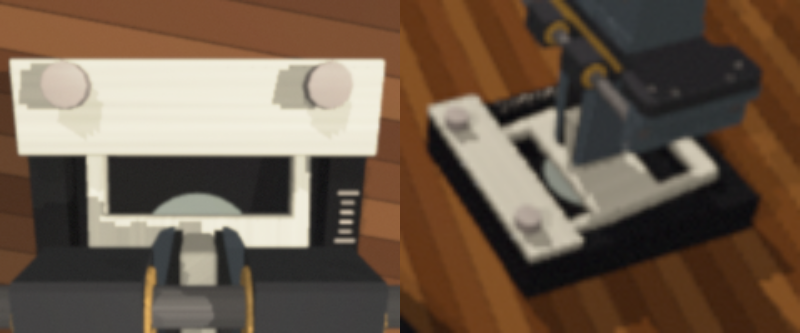

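Call:
send_rows:
  commands:
    - [[0, 0.1, 0, 0], [0, 0.03, 0, 0], [0, 0, 0, 0], [0, 0, 0, 0]]

```text
clock: 9.77
tool_pos: [0.5366, -0.3354, 0.046]
tool_rot: [-0.454, 0.542, -0.454, -0.542]
wrist_force: [2.6, 0.5, 4.0]
width: 0.012
```

Call:
send_rows:
  commands:
    - [[0.06, 0, 0, 0], [0.06, 0, 0, 0], [0, 0, 0, 0], [0, 0, 0, 0]]

```text
clock: 10.1
tool_pos: [0.5373, -0.3355, 0.0427]
tool_rot: [-0.454, 0.542, -0.454, -0.541]
wrist_force: [5.0, -0.2, 7.5]
width: 0.0118
```

Call:
send_rows:
  commands:
    - [[0.05, 0, 0, 0], [0.05, 0, 0, 0], [0, 0, 0, 0], [0, 0, 0, 0]]

```text
clock: 10.43
tool_pos: [0.5374, -0.3356, 0.0397]
tool_rot: [-0.454, 0.542, -0.454, -0.541]
wrist_force: [5.5, 0.6, 7.1]
width: 0.0123
```

Run:
```python
from h import *
st(0,.039)
T,s=tool(); p,d=optics.read_camera("wrist"); np.savez("w6.npz",p=p,d=d,T=T)
q,_=optics.read_camera("side"); cv2.imwrite("pics/s6.png",np.hstack([cv2.resize(p[70:270,140:380,::-1],(400,333)),cv2.resize(q[240:340,290:410,::-1],(400,333))]))
C=T@optics.calibration("wrist")['hand_eye']
c=optics.calibration("wrist"); f=192/np.tan(np.radians(c['vfov']/2)); v,u=np.mgrid[:384,:512]
P=(np.stack([(u-c['cx'])/f*d,(v-c['cy'])/f*d,d,np.ones_like(d)],-1)@C.T)[...,:3]
for y in range(168,222,10): print(y,P[y,194:200].mean(0).round(4))
```

```text
stage-frame tcp mm [-2.8 -0.6]
tcp [ 0.53735366 -0.33555587  0.03968837] jaw deg 100.04041839338166 units x,y,z [ 0.02 -0.09  0.02] turn units -0.01 q6 -2.3988017300273867 down [ 0.002 -0.001 -1.   ] w 0.012277317239118476 t 10.4333 F [5.5 0.6 7.1]
168 [ 0.5    -0.3779  0.0379]
178 [ 0.5099 -0.3804  0.0211]
188 [ 0.5164 -0.3795  0.0218]
198 [ 0.5232 -0.3786  0.0219]
208 [ 0.5301 -0.3777  0.0221]
218 [ 0.5023 -0.3612  0.1121]
```

View pics/s6.png

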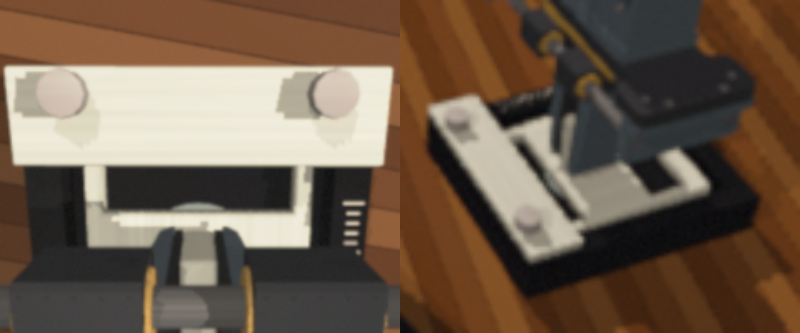

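Call:
send_rows:
  commands:
    - [[0, -0.08, 0, 0], [0.02, 0, 0, 0], [0, 0, 0, 0]]

```text
clock: 10.78
tool_pos: [0.5389, -0.3348, 0.0387]
tool_rot: [0.454, -0.542, 0.454, 0.542]
wrist_force: [1.2, -0.5, 7.4]
width: 0.0118
```

Call:
send_rows:
  commands:
    - [[0, 0, 0, 0], [0, 0, 0, 0], [0, 0, 0, 0], [0, 0, 0, 0], [0, 0, 0, 0]]
  gripper: -0.35

```text
clock: 11.2
tool_pos: [0.5388, -0.3347, 0.0384]
tool_rot: [0.454, -0.542, 0.454, 0.542]
wrist_force: [-0.6, -0.7, -0.3]
width: 0.0294
```

Call:
send_rows:
  commands:
    - [[-0.3, 0, 0, 0], [-0.6, 0, 0, 0], [-0.8, 0, 0, 0], [-0.8, 0, 0, 0], [-0.8, 0, 0, 0], [0, -0.8, 0, 0], [0, -0.8, 0, 0], [0, 0, 0, 0], [0, 0, 0, 0]]

```text
clock: 11.95
tool_pos: [0.587, -0.3261, 0.1381]
tool_rot: [-0.454, 0.542, -0.454, -0.542]
wrist_force: [-1.0, 0.7, -0.5]
width: 0.0294
```

Run:
```python
from h import *
st(0,.039)
T,s=tool(); p,d=optics.read_camera("wrist"); np.savez("w7.npz",p=p,d=d,T=T)
q,_=optics.read_camera("side"); cv2.imwrite("pics/s7.png",np.hstack([cv2.resize(p[:,:,::-1],(400,300)),cv2.resize(q[240:340,290:410,::-1],(400,300))]))
```

```text
stage-frame tcp mm [47.8  0.1]
tcp [ 0.58700591 -0.32606006  0.13810513] jaw deg 100.10653581448273 units x,y,z [ 3.3   1.59 -0.  ] turn units 0.0 q6 -2.3430635128960664 down [ 0. -0. -1.] w 0.029436921564296552 t 11.95 F [-1.   0.7 -0.5]
```

View pics/s7.png

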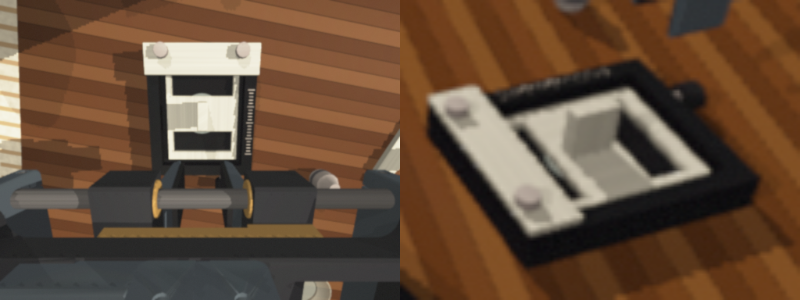

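Both views show the insert released in the well, with one end under the bar. In the combined picture, wrist half, the plate is near (203,117). Now I'll check the numbers.

Run:
```python
from h import *
z=np.load("w7.npz"); p,d,T=z['p'],z['d'],z['T']; C=T@optics.calibration("wrist")['hand_eye']
c=optics.calibration("wrist"); f=192/np.tan(np.radians(c['vfov']/2)); v,u=np.mgrid[:384,:512]
P=(np.stack([(u-c['cx'])/f*d,(v-c['cy'])/f*d,d,np.ones_like(d)],-1)@C.T)[...,:3]
a=np.radians(10.1); Rm=np.array([[np.cos(a),-np.sin(a)],[np.sin(a),np.cos(a)]])
S=P.copy(); S[...,:2]=(P[...,:2]-[.540,-.3345])@Rm; S*=1000
R_=S[50:205,180:335].reshape(-1,3)
t=R_[(R_[:,2]>55)&(R_[:,2]<66)]; print('tab top',len(t),t.mean(0),cv2.minAreaRect(t[:,:2].astype(np.float32)))
hsv=cv2.cvtColor(p,cv2.COLOR_RGB2HSV)[50:205,180:335].reshape(-1,3)
k=(R_[:,2]>15)&(R_[:,2]<26)&(hsv[:,1]<80)&(hsv[:,2]>110)&(abs(R_[:,1])<48); w=R_[k]
A=np.c_[w[:,:2],np.ones(len(w))]; co=np.linalg.lstsq(A,w[:,2],rcond=None)[0]; print('plate',len(w),'slopes deg',np.degrees(co[:2]),'z0',co[2],cv2.minAreaRect(w[:,:2].astype(np.float32)))
b=R_[(R_[:,2]>35)&(R_[:,2]<41)]; b=b[b[:,0]<-40]; print('bar',cv2.minAreaRect(b[:,:2].astype(np.float32)))
```

```text
tab top 524 [-0.54583857  1.5520466  59.8988037 ] ((-0.10930156707763672, 1.6220364570617676), (11.385713577270508, 31.88085174560547), 89.79389953613281)
plate 5220 slopes deg [-0.16824889  0.0056528 ] z0 20.001692172236805 ((6.219108581542969, 1.4229202270507812), (106.24169921875, 90.35135650634766), 0.05976249650120735)
bar ((-63.03155517578125, 0.814697265625), (132.24761962890625, 34.00051498413086), 89.94804382324219)
```

```bash
python3 -c "
from station import *
order.close_job(); print(sense()['clock'])"
```

```text
the job is handed in; nothing more can be done
the job is handed in; nothing more can be done
```

The slide insert is in the well of the smaller black stage, flat on the floor with its near short edge under the clamp bar, and the job is handed in.

- **How it was done:** I pinched the tab and carried the insert over the dish insert to the stage. I couldn't tilt the tool, so I pressed the insert's far end on the far rim. That turned the plate in the pads to about 8°, less than the suggested 15–20° but enough. I then slid the near edge under the bar, pressed the plate nearly flat, let go and backed off.
- **Last checks, from the wrist camera:**

| Check | Measured | Limit |
|---|---|---|
| Grip along the well | about 0.5 mm off centre or less | 10 mm |
| Grip across the well | about 1.5 mm off centre | 12 mm |
| Tilt | about 0.2° | 3° |
| Yaw relative to the well | under 0.5° | 14° |
| Plate top height | 20.0 mm above the table (20 mm is seated) | 3 mm too high |

- **Robot clear:** the fingers were about 100 mm above where they let go and clear of the stage, with wrist force near zero.
- **Forces and time:** the wrist force readings stayed near 10 N or less. The last clock reading before handing in was about 12 s.
- **Dish insert:** the arm only passed over it at a height and never contacted it. I did not re-measure its position at the end.

No check failed. The camera estimates of the well's position agreed to within about 2 mm.

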